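# Stack the upper bottle tray on the shaker and latch it

## Robot

A 6-joint arm with a two-finger parallel gripper is mounted at the origin on the work surface. World frame = base frame: x ahead of the robot, y to its left, z up, the work surface at z = 0. Lengths are in m, angles in rad, forces in N, time in s.
With the tool pointing down it reaches from about 0.35 to 0.775 m from the base axis. Payload 5.5 kg.
Tool frame: the origin (TCP) lies at the very end of the fingers, on their centre line; the grasp point (between the pads) lies 19 mm behind it; x points along the fingers, y is the direction in which the jaws open and shut, and the axes are right-handed (so a half turn about x gives the same grasp; the last joint's range is limited). The gripper opens to 85 mm and grips with 20 to 120 N. Pads are 22 mm wide; open, the fingers measure 114 mm over their backs; the gripper's body (76 mm by 85 mm) begins 54 mm behind the grasp point. The pads swing forward as they close: fully open they stand 13 mm farther back than shut.
Start: joints at [1.186, 0.313, 0.046, 1.304, 0, 1.431], TCP at [0.139, 0.558, 0.231] pointing down, gripper open.
Joint ranges: [-2.76, 2.76], [-0.86, 1.69], [-1.03, 1.26], [-2.2, 2.34], [-1.47, 1.5], [-3.14, 3.14]. Speed limits (rad/s): [2.57, 2.57, 3.14, 3.14, 3.14, 3.14].

## Interface

Orientations are given as a unit quaternion [w, x, y, z].
In Python, from workcell import env gives the robot as it stands.
- The arm moves only by the tool drive_tool, never from a script. Its argument "plan" is a list that holds one entry, the list of rows, each a list of 7 numbers: the shift along the tool's x, y, z in cm, then the turn, a rotation vector about the tool's x, y, z in degrees, then the opening, from 0 (shut) to 1 (fully open). In form: [[[tx, ty, tz, wx, wy, wz, fingers], ...]]. A call has exactly 5 rows; each row shifts and turns the commanded pose from where the row before left it, along the tool's axes as they then stand; what a row does not reach is not made up. A row lasts 1/12 s, in which the tool goes at most 41.7 mm and 7.16 degrees, less where a joint would pass 70% of its speed; a pose out of reach is approached as far as the arm can. A call with a gripper value outside its range is refused whole. The fingers move at their own pace and stop on an object; "squeeze" is the grip in N (left out, the last holds). Time passes only in rows, so rows that do not move let the fingers close, or fill a call up. It gives the time, the measured TCP pose, the force and the opening at its end, in the units of the state.
- env.get_state(): the state, without advancing time (a new reading comes with each control period).
- env.read_camera(name): name is "scene" or "top" or "wrist"; returns the picture (400x640x3 uint8, red, green, blue); there is no depth.
- env.camera_model(name): a dict with "camera_matrix" (3x3 intrinsics, pixels), "camera_from_world" (4x4, takes a point from world to camera coordinates); the wrist camera has in their place "T_tool_cam" (4x4, takes a point from camera to tool coordinates, whose origin is the TCP and whose axes are the tool frame's). Camera axes: x right, y down, z forward; pixel columns grow to the right and rows downward; lengths in m; the calibration is good to about 2 mm. The wrist camera is an equidistant fisheye: a pixel r from the principal point sees the ray r / f radians off the axis. A picture is of the moment at which its call begins: read the wrist's pose just before it. camera_model takes no time and is no camera call.
- env.hand_in(): hands the job in, once; it reports no verdict.
The state is a dict: "clock": time; "joint_pos": joint angles; "qvel": joint speeds; "tau": joint torques, N m; "tcp_pos": TCP position; "orientation": TCP orientation; "wrist_force": force on the tool from outside, world axes, zero at the start; "ft_torque": the same for the moment, N m; "finger_gap": finger opening in m.
Only numpy, scipy, OpenCV 4.12 (cv2) and the standard library are available. Lean on these libraries where they do the work, as an engineer would, in place of code of your own. Each camera call takes 0.05 s, during which the arm holds its last target.

## Task

Pick up the loaded bottle tray by its grip bar, carry it level and lower it gently onto the tray on the shaker, feeling for the place until its four corner lugs drop into the sockets and it sits flat and fully home; set it down under control, without dropping it or pressing hard. Then swing the shaker's hold-down latch all the way over the tray's end, let go, and leave the other things on the bench where they are.

Things in the scene. Friction and masses are not known exactly. Their poses are not given: they have to be found in the camera images.
- shaker: White reciprocating shaker, 210 (x) x 310 (y) x 78 mm, fixed on the bench; origin at the centre of its foot, z up, y along its length. Its carriage bears the open steel lower tray; it has stopped off mid-travel, by up to 16 mm along y, and its drive holds it there. How far and which way is not measured: readings follow only the housing. Rubber buffers let the lower tray sink 1 mm per 10 N.
- rim_mid (a point): Point of the housing's frame (axes as the shaker's) where the centre of the lower tray's flat rim top would be in mid-travel, 150 mm above the bench; the true one is up to 16 mm off along y. Rim 134 (x) x 244 (y) mm, its long rails 26 mm wide and 16 deep. Four square through sockets 15 x 15 mm in the rails, at x = +-54, y = +-96 mm from the rim's true centre.
- tray: Loose upper tray, 0.5 to 0.75 kg with 7 bottles fixed in clips. Steel plate 124 (x) x 216 (y) x 4 mm; origin at the centre of its underside. Four round lugs at x = +-54, y = +-96 mm, 12 mm wide, 12 long, last 2 mm tapered to 9 mm, stick out below. Walls to 19 mm above the origin, 20 mm in from the ends; bottles to 64 mm, 31 mm in. Fits either way round; home, its underside lies on the rim.
- tray_grip (a point): Centre of the tray's black grip bar, 92 mm above the tray's origin: a square bar 16 mm wide (x) and 16 mm high, 120 mm long along the tray's y, with a 3 mm web below it. Axes as the tray's. The centre of mass lies below it, within 5 mm of the middle.
- pivot_mid (a point): Point of the housing's frame where the latch's pivot would be in mid-travel: 140 mm in +y from rim_mid, level with the rim's top. The latch rides on the lower tray, so its true pivot is 140 mm in +y (shaker's) from the lower tray's, and so the seated tray's, centre.
- latch (a joint): Hold-down latch at the lower tray's +y end: flat bar on an upright pivot. A round black peg 12 mm wide stands on it 34 mm from the pivot, 13 to 48 mm above the rim. At 0 the peg is to the shaker's -x of the pivot; more is anticlockwise from above; at 1.57 (stop) it is to -y, over the tray's end. Starts open, -0.3 to 0; stays put (1.5 N at the peg). Blocked if the tray is not home.
- flask_a: Bystander: amber conical flask, 80 mm across, 130 mm high, foil cap. Origin at underside.
- flask_b: Bystander: green conical flask, 80 mm across, 130 mm high, foil cap. Origin at underside.
- flask_c: Bystander: small clear conical flask, 66 mm across, 105 mm high, foil cap. Origin at underside.
- beaker: Bystander: empty glass beaker, 72 mm across, 85 mm high. Origin at underside.
- lamp: Bystander: spirit lamp, 72 mm across, 70 mm high. Origin at underside.
- dishes: Bystander: pile of four culture dishes, 93 mm across, 57 mm high. Origin at underside.
- pipettor: Bystander: white pipetting aid lying down, 250 x 28 x 24 mm. Origin under its middle.
There are look-alikes about, which are no part of the job. What is shaped like the tray but green is not meant.

How it is judged:
By the outcome, as a careful person would: the job done as asked, in the order asked, and still so for the second after the job is handed in, with the robot touching nothing.
It also fails if it takes over 64 s, if anything falls off the work surface, if the arm or the gripper's body presses on something with over 40 N, if the wrist force passes 120 N, or if a joint passes its speed limit or range.

## Working session

There is one attempt and no reset: what is moved stays moved. The work goes in short steps, Python scripts to look and compute and a tool call to move; the robot and the scene stay as the last step left them, time stands still between calls to the robot, and variables do not carry over. Pictures are saved under pics/ and viewed, and the job is handed in when it is done.

Besides the shell and the picture viewer there is one more tool, called after "Call:" in YAML: its name, and indented under it one key for each argument. drive_tool: Moves the arm, as the interface text tells. Its arguments: {"type":"object","properties":{"plan":{"type":"array","items":{"type":"array","items":{"type":"array","items":{"type":"number"}}}},"squeeze":{"type":"number"}},"required":["plan"]}

```bash
ls; mkdir -p pics; python3 - <<'E'
from workcell import env
import cv2,json
s=env.get_state();print(s)
for n in ["scene","top","wrist"]:
    im=env.read_camera(n);cv2.imwrite(f"pics/{n}0.png",im[:,:,::-1]);print(n,env.camera_model(n))
E
```

```text
pics
{'clock': 0.0, 'joint_pos': array([1.18638387e+00, 3.13980679e-01, 4.49790048e-02, 1.30362311e+00,
       2.26881772e-05, 1.43120032e+00]), 'qvel': array([ 0.00053922, -0.0009494 ,  0.00194637, -0.00039288,  0.00117285,
       -0.0021716 ]), 'tau': array([-1.64051335e-04, -4.80620170e+01,  2.98536479e+01,  1.92919612e-02,
        1.59470223e-04,  6.96260543e-06]), 'tcp_pos': array([0.13917098, 0.55736756, 0.23042012]), 'orientation': array([ 0.70164034,  0.08571735,  0.70199072, -0.08696198]), 'wrist_force': array([-0.38381105,  0.41696121,  0.59683829]), 'ft_torque': array([ 0.02107411,  0.01071001, -0.07883134]), 'finger_gap': 0.08545640004396983}
scene {'camera_matrix': array([[444.03828884,   0.        , 325.15176328],
       [  0.        , 444.03828884, 203.65789544],
       [  0.        ,   0.        ,   1.        ]]), 'camera_from_world': array([[-0.0899505 ,  0.9959038 , -0.00919386,  0.00261179],
       [ 0.79686023,  0.06642917, -0.60050057, -0.34315566],
       [-0.59743006, -0.06134155, -0.79957147,  1.50275745],
       [ 0.        ,  0.        ,  0.        ,  1.    
[... 287 characters left out ...]
,  0.0182771 , -0.06535728,  0.50986013],
       [ 0.06560926,  0.01354415, -0.99775347,  1.20584101],
       [ 0.        ,  0.        ,  0.        ,  1.        ]])}
wrist {'camera_matrix': array([[309.70691629,   0.        , 323.35163109],
       [  0.        , 309.70691629, 203.41959008],
       [  0.        ,   0.        ,   1.        ]]), 'T_tool_cam': array([[ 5.08177015e-04, -2.81510771e-01,  9.59557934e-01,
        -1.42025502e-01],
       [ 9.99999759e-01,  5.97034367e-04, -3.54439555e-04,
         8.70858974e-04],
       [-4.73110511e-04,  9.59557882e-01,  2.81511006e-01,
        -7.08450253e-02],
       [ 0.00000000e+00,  0.00000000e+00,  0.00000000e+00,
         1.00000000e+00]])}
```

View pics/scene0.png

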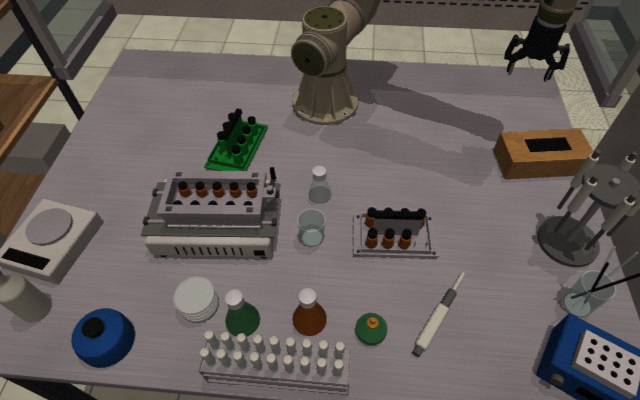

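View pics/top0.png

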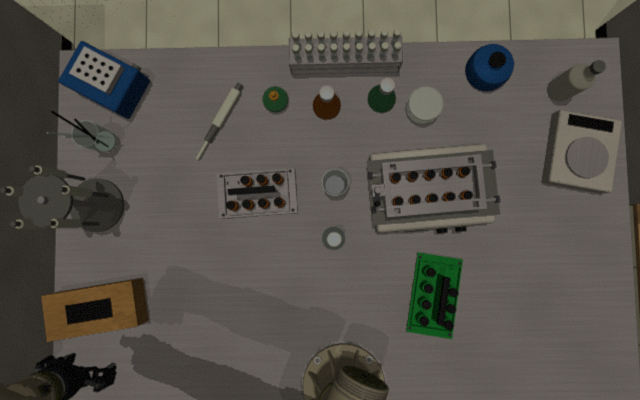

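View pics/wrist0.png

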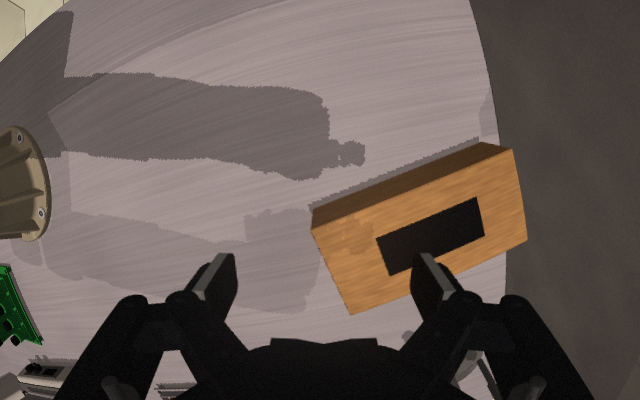

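```bash
python3 - <<'E'
import cv2
a=cv2.imread("pics/top0.png")
cv2.imwrite("pics/topS.png",cv2.resize(a[130:250,355:510],None,fx=5,fy=5,interpolation=cv2.INTER_CUBIC))
cv2.imwrite("pics/topT.png",cv2.resize(a[155:230,205:310],None,fx=7,fy=7,interpolation=cv2.INTER_CUBIC))
b=cv2.imread("pics/scene0.png")
cv2.imwrite("pics/scS.png",cv2.resize(b[155:270,135:290],None,fx=5,fy=5,interpolation=cv2.INTER_CUBIC))
cv2.imwrite("pics/scT.png",cv2.resize(b[195:270,340:445],None,fx=7,fy=7,interpolation=cv2.INTER_CUBIC))
E
```

```text
(no output)
```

View pics/topS.png

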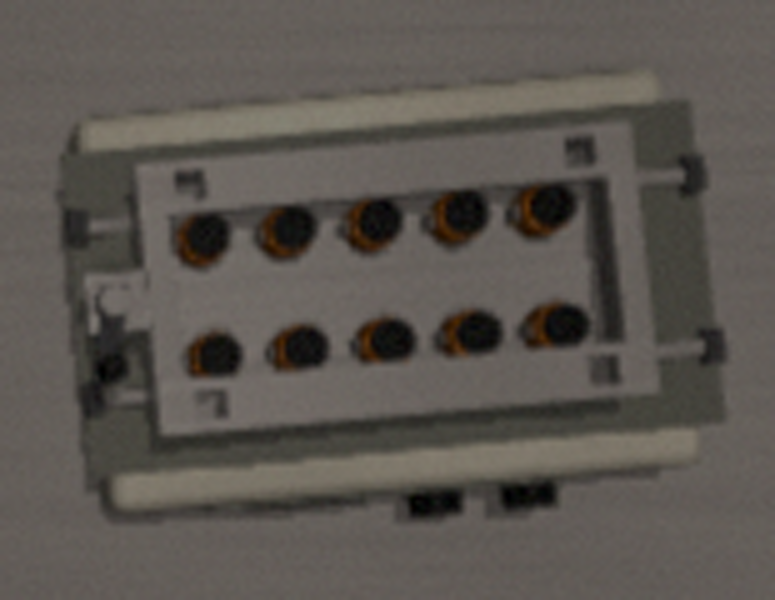

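View pics/topT.png

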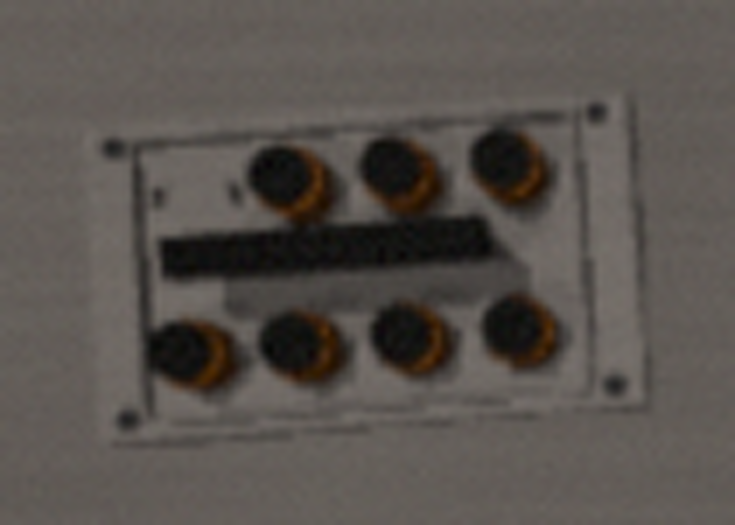

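View pics/scS.png

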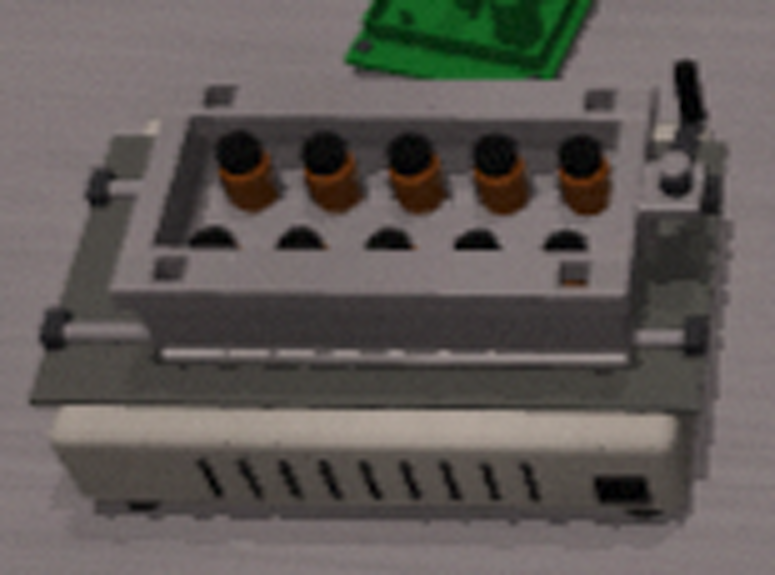

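View pics/scT.png

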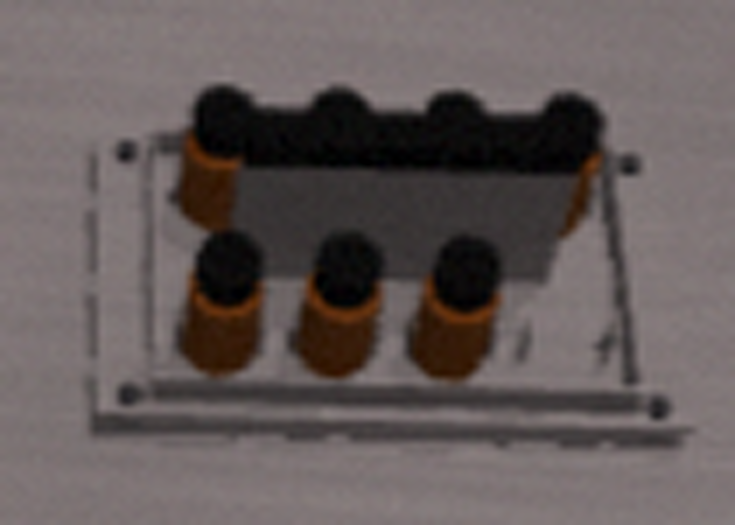

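```bash
cat > h.py <<'E'
import numpy as np,cv2
from scipy.spatial.transform import Rotation as R
from workcell import env
def bp(name,px,z):
    m=env.camera_model(name);K=m['camera_matrix'];T=m['camera_from_world']
    px=np.atleast_2d(px).astype(float)
    d=np.c_[(px-K[:2,2])/K[0,0],np.ones(len(px))]@T[:3,:3]
    o=-T[:3,:3].T@T[:3,3]
    return (o+d*((z-o[2])/d[:,2])[:,None])[:,:2]
def rigid(P,Q): # planar: Q = R P + t
    pc,qc=P.mean(0),Q.mean(0);A=(P-pc);B=(Q-qc)
    th=np.arctan2((A[:,0]*B[:,1]-A[:,1]*B[:,0]).sum(),(A*B).sum())
    c,s=np.cos(th),np.sin(th);Rm=np.array([[c,-s],[s,c]])
    t=qc-Rm@pc
    return t,np.degrees(th),np.round((A@Rm.T-B)*1000,1).tolist()
def wpose(s):
    w,x,y,z=s['orientation'];return R.from_quat([x,y,z,w]).as_matrix(),np.array(s['tcp_pos'])
def wbp(s,px,z):
    m=env.camera_model('wrist');K=m['camera_matrix'];T=m['T_tool_cam']
    px=np.atleast_2d(px).astype(float);v=(px-K[:2,2]);r=np.linalg.norm(v,axis=1);a=r/K[0,0]
    d=np.c_[v/np.maximum(r,1e-9)[:,None]*np.sin(a)[:,None],np.cos(a)]
    Rw,p=wpose(s);d=d@T[:3,:3].T@Rw.T;o=p+Rw@T[:3,3]
    return (o+d*((z-o[2])/d[:,2])[:,None])[:,:2]
E
python3 - <<'E'
from h import *
rc=np.array([[67,122],[67,-122],[-67,-122],[-67,122]])/1000
so=np.array([[54,96],[54,-96],[-54,-96],[-54,96]])/1000
t=lambda a:np.array(a)/5+[355,130]
print('rim top',rigid(rc,bp('top',t([[137,165],[630,123],[658,395],[160,437]]),.15)))
print('soc top',rigid(so,bp('top',t([[191,184],[580,152],[606,368],[212,404]]),.15)))
t=lambda a:np.array(a)/5+[135,155]
print('rim sc',rigid(rc,bp('scene',t([[630,295],[113,292],[190,88],[655,85]]),.15)))
print('soc sc',rigid(so,bp('scene',t([[574,272],[170,268],[219,96],[600,100]]),.15)))
t=lambda a:np.array(a)/7+[205,155]
print('lug top',rigid(so,bp('top',t([[114,148],[597,112],[616,385],[127,420]]),.016)))
print('bar top',bp('top',t([[161,259],[490,236]]),.112),bp('top',t([[161,259],[490,236]]),.112).mean(0))
t=lambda a:np.array(a)/7+[340,195]
print('lug sc',rigid(so,bp('scene',t([[658,407],[128,394],[126,151],[630,164]]),.016)))
t=lambda a:np.array(a)/5+[355,130]
print('peg',bp('top',t([[108,366]]),.198),'piv',bp('top',t([[115,298]]),.16))
E
```

```text
rim top (array([ 0.5248415, -0.2271261]), np.float64(3.7012564004646302), [[0.1, 1.1], [-0.2, -0.3], [-0.2, -0.9], [0.3, 0.1]])
soc top (array([ 0.52621173, -0.22771509]), np.float64(3.9769704257519893), [[-0.4, 0.2], [0.8, -0.5], [-0.6, 0.4], [0.2, -0.1]])
rim sc (array([ 0.52752977, -0.22413484]), np.float64(4.279099017028656), [[2.8, 2.2], [2.4, 2.0], [-4.2, -6.8], [-1.1, 2.6]])
soc sc (array([ 0.52481902, -0.22809182]), np.float64(4.010984094487987), [[0.6, -0.1], [0.3, 0.1], [-0.3, 0.2], [-0.6, -0.2]])
lug top (array([0.52591808, 0.22849474]), np.float64(3.068896216285801), [[0.1, 0.2], [-0.2, 0.1], [0.0, 0.4], [0.1, -0.8]])
bar top [[0.52230327 0.28742694]
 [0.52847272 0.16740861]] [0.525388   0.22741778]
lug sc (array([0.52456296, 0.22840677]), np.float64(3.0092410190579946), [[0.3, 0.3], [-0.4, 0.2], [0.1, 0.2], [0.0, -0.8]])
peg [[ 0.48259659 -0.07983856]] piv [[ 0.51748605 -0.08845765]]
```

```bash
cat >> h.py <<'E'
def target_R(yaw_deg,flip=1):
    c,s=np.cos(np.radians(yaw_deg)),np.sin(np.radians(yaw_deg))
    X=np.array([0,0,-1.]);Y=flip*np.array([c,s,0]);return np.c_[X,Y,np.cross(X,Y)]
def delta(s,p,yaw,flip):
    Rw,q=wpose(s);print('cm',np.round(Rw.T@(np.array(p)-q)*100,2),'rotdeg',np.round(np.degrees(R.from_matrix(Rw.T@target_R(yaw,flip)).as_rotvec()),2))
E
python3 - <<'E'
from h import *
s=env.get_state();Rw,p=wpose(s);print(Rw)
for f in(1,-1): delta(s,[.5252,.2284,.20],3.05,f)
E
```

```text
[[-5.22708874e-04  2.42347891e-01  9.70189273e-01]
 [-1.32262714e-03  9.70188390e-01 -2.42348383e-01]
 [-9.99998989e-01 -1.40987631e-03 -1.86590184e-04]]
cm [  3.08 -22.57  45.42] rotdeg [7.292e+01 4.000e-02 8.000e-02]
cm [  3.08 -22.57  45.42] rotdeg [-1.0708e+02 -8.0000e-02  5.0000e-02]
```

Call:
drive_tool:
  plan:
    - [[0, -1.2, 2.4, 0, 0, 0, 1], [0, -1.7, 3.4, 0, 0, 0, 1], [0, -1.7, 3.4, 0, 0, 0, 1], [0, -1.7, 3.4, 0, 0, 0, 1], [0, -1.7, 3.4, 0, 0, 0, 1]]
  squeeze: 60

```text
clock: 0.57
tcp_pos: [0.2759, 0.4402, 0.2311]
orientation: [0.702, 0.086, 0.702, -0.086]
wrist_force: [-0.4, 0.4, 0.4]
finger_gap: 0.0854
```

Call:
drive_tool:
  plan:
    - [[0, -1.7, 3.4, 0, 0, 0, 1], [0, -1.7, 3.4, 0, 0, 0, 1], [0, -1.7, 3.4, 0, 0, 0, 1], [0, -1.7, 3.4, 0, 0, 0, 1], [0, -1.7, 3.4, 0, 0, 0, 1]]

```text
clock: 0.98
tcp_pos: [0.4205, 0.3163, 0.2312]
orientation: [0.702, 0.086, 0.702, -0.086]
wrist_force: [0.2, 1.2, -0.3]
finger_gap: 0.0857
```

Call:
drive_tool:
  plan:
    - [[0, -1.7, 3.4, 4, 0, 0, 1], [0, -1.4, 2.9, 7, 0, 0, 1], [0, 0, 0, 7, 0, 0, 1], [0, 0, 0, 7, 0, 0, 1], [0, 0, 0, 7, 0, 0, 1]]

```text
clock: 1.4
tcp_pos: [0.4721, 0.2698, 0.2307]
orientation: [0.649, 0.279, 0.65, -0.279]
wrist_force: [-0.7, 0.4, 0.0]
finger_gap: 0.0854
```

Call:
drive_tool:
  plan:
    - [[0, 0, 0, 7, 0, 0, 1], [0, 0, 0, 7, 0, 0, 1], [0, 0, 0, 7, 0, 0, 1], [0, 0, 0, 7, 0, 0, 1], [0, 0, 0, 7, 0, 0, 1]]

```text
clock: 1.82
tcp_pos: [0.4714, 0.2707, 0.2309]
orientation: [0.536, 0.461, 0.536, -0.461]
wrist_force: [0.5, -0.2, -0.7]
finger_gap: 0.0856
```

```bash
python3 - <<'E'
from h import *
s=env.get_state()
im=env.read_camera('wrist');cv2.imwrite("pics/w1.png",im[:,:,::-1])
delta(s,[.5252,.2284,.20],3.05,1)
E
```

```text
cm [3.09 4.68 4.98] rotdeg [5.57 0.01 0.04]
```

View pics/w1.png

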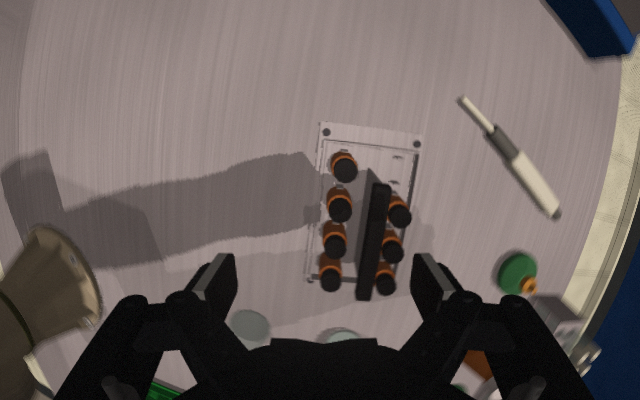

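Call:
drive_tool:
  plan:
    - [[0, 0, 0, 5.6, 0, 0, 1], [0.5, 1.6, 1.5, 0, 0, 0, 1], [0.5, 1.8, 1.5, 0, 0, 0, 1], [0.5, 1.7, 1.5, 0, 0, 0, 1], [0, 0, 0, 0, 0, 0, 1]]

```text
clock: 2.28
tcp_pos: [0.5275, 0.2267, 0.2147]
orientation: [0.515, 0.485, 0.514, -0.486]
wrist_force: [-0.6, 0.2, 0.2]
finger_gap: 0.0854
```

```bash
python3 - <<'E'
from h import *
s=env.get_state()
im=env.read_camera('wrist');cv2.imwrite("pics/w2.png",im[:,:,::-1])
cv2.imwrite("pics/w2c.png",cv2.resize(im[80:400,220:420,::-1],None,fx=1.8,fy=1.8,interpolation=cv2.INTER_CUBIC))
delta(s,[.5252,.2284,.20],3.05,1)
E
```

```text
cm [ 1.47 -0.22 -0.19] rotdeg [0.3  0.07 0.01]
```

View pics/w2c.png

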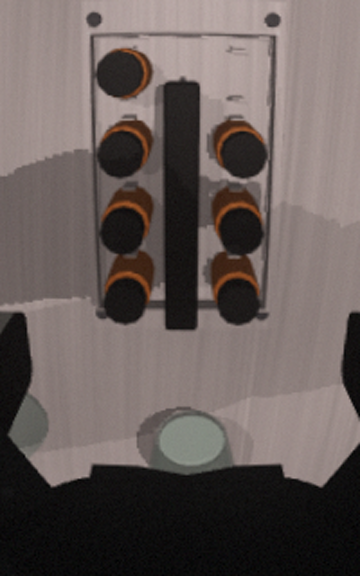

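```bash
python3 - <<'E'
from h import *
s=env.get_state()
t=lambda a:np.array(a)/1.8+[220,80]
B=wbp(s,t([[181.5,83],[181,328]]),.112);print(B,B.mean(0),np.degrees(np.arctan2(-(B[0]-B[1])[0],(B[0]-B[1])[1])),np.linalg.norm(B[0]-B[1]))
so=np.array([[54,96],[54,-96],[-54,-96],[-54,96]])/1000
print(rigid(so,wbp(s,t([[273,19],[262,315],[101,314],[95,19]]),.016)))
E
```

```text
[[0.52114641 0.2906823 ]
 [0.52758124 0.17340028]] [0.52436383 0.23204129] 3.1404570864475176 0.11745841243518469
(array([0.52425986, 0.23052598]), np.float64(2.924687824976404), [[0.0, -1.3], [-0.8, 0.7], [1.0, 1.2], [-0.3, -0.6]])
```

```bash
python3 - <<'E'
from h import *
s=env.get_state()
delta(s,[.5245,.2290,.085],3.05,1)
E
```

```text
cm [13.01 -0.13 -0.15] rotdeg [0.31 0.02 0.08]
```

Call:
drive_tool:
  plan:
    - [[2, -0.1, -0.1, 0.3, 0, 0, 1], [3, 0, 0, 0, 0, 0, 1], [3, 0, 0, 0, 0, 0, 1], [3, 0, 0, 0, 0, 0, 1], [1.0, 0, 0, 0, 0, 0, 1]]

```text
clock: 2.75
tcp_pos: [0.5206, 0.2296, 0.0922]
orientation: [0.512, 0.484, 0.515, -0.488]
wrist_force: [-0.9, -0.7, -0.4]
finger_gap: 0.0855
```

Call:
drive_tool:
  plan:
    - [[0.9, 0, 0, 0, 0, 0, 0.6], [0, 0, 0, 0, 0, 0, 0.5], [0, 0, 0, 0, 0, 0, 0.4], [0, 0, 0, 0, 0, 0, 0.4], [0, 0, 0, 0, 0, 0, 0.4]]

```text
clock: 3.17
tcp_pos: [0.5255, 0.2303, 0.0891]
orientation: [0.514, 0.487, 0.513, -0.485]
wrist_force: [-0.2, 0.1, -0.2]
finger_gap: 0.0342
```

```bash
python3 - <<'E'
from h import *
s=env.get_state()
im=env.read_camera('wrist');cv2.imwrite("pics/w3.png",im[:,:,::-1])
delta(s,[.5245,.2290,.085],3.05,1);print(s['finger_gap'],s['wrist_force'],s['ft_torque'],s['joint_pos'])
E
```

```text
cm [ 0.41 -0.1   0.12] rotdeg [ 0.04 -0.05 -0.18]
0.034224360535470934 [-0.23735454  0.09883023 -0.24261107] [ 0.00055544  0.02500481 -0.02399418] [ 2.73082142e-01  3.88210682e-01 -2.06218843e-01  9.73103818e-01
  1.44640899e-04  1.78999244e+00]
```

View pics/w3.png

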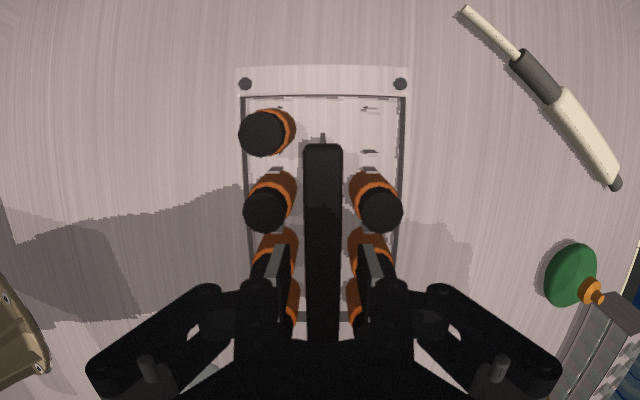

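Call:
drive_tool:
  plan:
    - [[0.4, -0.1, 0.1, 0, 0, 0, 0.4], [0, 0, 0, 0, 0, 0, 0.25], [0, 0, 0, 0, 0, 0, 0.15], [0, 0, 0, 0, 0, 0, 0], [0, 0, 0, 0, 0, 0, 0]]
  squeeze: 70

```text
clock: 3.63
tcp_pos: [0.5239, 0.2288, 0.0835]
orientation: [0.513, 0.487, 0.513, -0.486]
wrist_force: [3.2, -0.6, -0.2]
finger_gap: 0.0145
```

```bash
python3 - <<'E'
from h import *
s=env.get_state()
delta(s,[.5245,.2290,.085],3.05,1);print(s['tcp_pos'],s['finger_gap'],s['wrist_force'],s['ft_torque'])
im=env.read_camera('top');cv2.imwrite("pics/t3.png",im[:,:,::-1])
E
```

```text
cm [-0.15  0.06 -0.02] rotdeg [ 0.01 -0.01 -0.07]
[0.52394865 0.22878552 0.08346902] 0.014458757135274457 [ 3.15325163 -0.55905537 -0.22382412] [-0.00583431 -0.52436699  0.00646695]
```

Call:
drive_tool:
  plan:
    - [[0, 0, 0, 0, 0, 0, 0], [0, 0, 0, 0, 0, 0, 0], [-0.3, 0, 0, 0, 0, 0, 0], [-0.5, 0, 0, 0, 0, 0, 0], [-0.7, 0, 0, 0, 0, 0, 0]]

```text
clock: 4.1
tcp_pos: [0.5208, 0.2283, 0.0969]
orientation: [0.512, 0.485, 0.514, -0.488]
wrist_force: [-0.3, 0.3, -6.9]
finger_gap: 0.0152
```

Call:
drive_tool:
  plan:
    - [[-1, 0, 0, 0, 0, 0, 0], [-1.5, 0, 0, 0, 0, 0, 0], [-1.5, 0, 0, 0, 0, 0, 0], [-1.5, 0, 0, 0, 0, 0, 0], [-1.5, 0, 0, 0, 0, 0, 0]]

```text
clock: 4.52
tcp_pos: [0.5227, 0.2288, 0.1696]
orientation: [0.513, 0.486, 0.513, -0.486]
wrist_force: [0.4, -0.5, -5.9]
finger_gap: 0.0151
```

```bash
python3 - <<'E'
from h import *
s=env.get_state()
delta(s,[.5245,.2290,.085],3.05,1);print(s['tcp_pos'],s['finger_gap'],s['wrist_force'],s['ft_torque'])
im=env.read_camera('scene');cv2.imwrite("pics/s4.png",cv2.resize(im[130:280,320:480,::-1],None,fx=4,fy=4))
im=env.read_camera('wrist');cv2.imwrite("pics/w4.png",im[:,:,::-1])
E
```

```text
cm [ 8.46  0.19 -0.01] rotdeg [ 0.03 -0.01  0.03]
[0.52270732 0.22877103 0.16959814] 0.015073237926947078 [ 0.44457138 -0.50784277 -5.9225091 ] [ 0.02215519 -0.02955635  0.02564195]
```

View pics/s4.png

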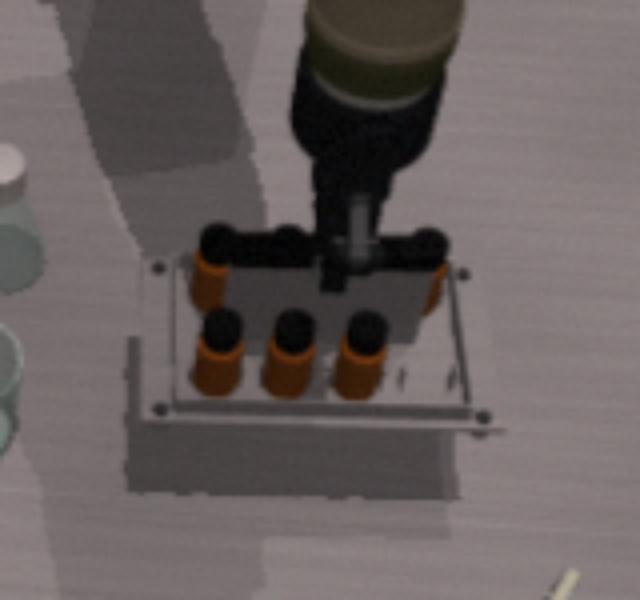

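View pics/w4.png

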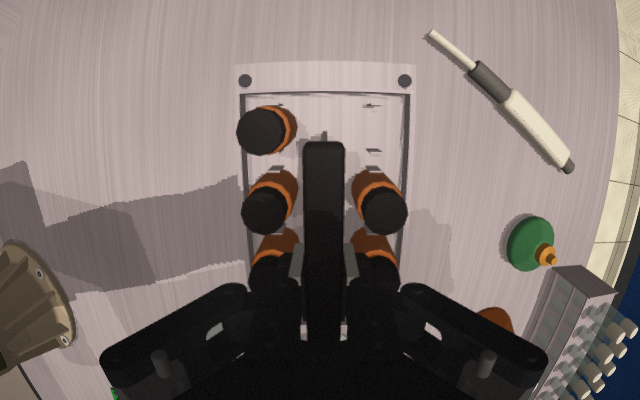

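Call:
drive_tool:
  plan:
    - [[-2, 0, 0, 0, 0, 0, 0], [-3, 0, 0, 0, 0, 0, 0], [-3.4, 0, 0, 0, 0, 0, 0], [-3, 0, 0.5, 0, 0, 0, 0], [-1.7, 0, 1, 0, 0, 0, 0]]

```text
clock: 5.03
tcp_pos: [0.5243, 0.2147, 0.3024]
orientation: [0.514, 0.487, 0.513, -0.485]
wrist_force: [0.7, -0.2, -6.8]
finger_gap: 0.0149
```

Call:
drive_tool:
  plan:
    - [[0, 0, 1.5, 0, 0, 0, 0], [0, 0, 2, 0, 0, 0, 0], [0, 0, 2.5, 0, 0, 0, 0], [0, 0, 3, 0, 0, 0, 0], [0, 0, 3, 0, 0, 0, 0]]

```text
clock: 5.45
tcp_pos: [0.5298, 0.0932, 0.2984]
orientation: [0.513, 0.486, 0.514, -0.486]
wrist_force: [0.4, -0.0, -6.6]
finger_gap: 0.015
```

Call:
drive_tool:
  plan:
    - [[0, 0, 3, 0, 0, 0, 0], [0, 0, 3, 0, 0, 0, 0], [0, 0, 3, 0, 0, 0, 0], [0, 0, 3, 0, 0, 0, 0], [0, 0, 3, 0, 0, 0, 0]]

```text
clock: 5.87
tcp_pos: [0.5378, -0.057, 0.2985]
orientation: [0.513, 0.486, 0.514, -0.487]
wrist_force: [0.5, 0.0, -7.1]
finger_gap: 0.0148
```

```bash
python3 - <<'E'
from h import *
s=env.get_state()
delta(s,[.5255,-.2278,.30],4.0,1);print(s['tcp_pos'],s['finger_gap'],s['wrist_force'],s['ft_torque'],s['joint_pos'])
E
```

```text
cm [-0.16 -2.15 16.98] rotdeg [-0.92 -0.04  0.08]
[ 0.53782247 -0.05704168  0.29846297] 0.014777306045964049 [ 0.5248957   0.043545   -7.14564058] [ 0.05844237 -0.08091824 -0.0266231 ] [-2.54261008e-01  2.38120646e-01  1.08235130e-01  1.44244329e+00
  2.36043731e-04  1.26276754e+00]
```

Call:
drive_tool:
  plan:
    - [[0, -0.4, 3, -0.4, 0, 0, 0], [0, -0.4, 3, -0.5, 0, 0, 0], [0, -0.4, 3, 0, 0, 0, 0], [0, -0.4, 2.5, 0, 0, 0, 0], [0, -0.3, 2, 0, 0, 0, 0]]

```text
clock: 6.28
tcp_pos: [0.5273, -0.1937, 0.2982]
orientation: [0.516, 0.482, 0.517, -0.483]
wrist_force: [0.9, 1.0, -7.5]
finger_gap: 0.0145
```

Call:
drive_tool:
  plan:
    - [[0, -0.2, 1.5, 0, 0, 0, 0], [0, 0, 1, 0, 0, 0, 0], [0, 0, 0.4, 0, 0, 0, 0], [0, 0, 0, 0, 0, 0, 0], [0, 0, 0, 0, 0, 0, 0]]

```text
clock: 6.7
tcp_pos: [0.5283, -0.2199, 0.2991]
orientation: [0.517, 0.482, 0.518, -0.482]
wrist_force: [0.3, 0.4, -6.5]
finger_gap: 0.0151
```

```bash
python3 - <<'E'
from h import *
s=env.get_state()
delta(s,[.5255,-.2278,.26],4.0,1);print(s['tcp_pos'],s['finger_gap'],s['wrist_force'],s['ft_torque'],s['joint_pos'])
im=env.read_camera('top');cv2.imwrite("pics/t5.png",im[:,:,::-1])
cv2.imwrite("pics/t5c.png",cv2.resize(im[120:250,355:510,::-1],None,fx=5,fy=4.5,interpolation=cv2.INTER_CUBIC))
im=env.read_camera('scene');cv2.imwrite("pics/s5.png",cv2.resize(im[120:280,125:295,::-1],None,fx=4.5,fy=3.7,interpolation=cv2.INTER_CUBIC))
im=env.read_camera('wrist');cv2.imwrite("pics/w5.png",im[:,:,::-1])
E
```

```text
cm [ 3.91 -0.33  0.77] rotdeg [ 0.02 -0.06  0.01]
[ 0.52826597 -0.21990242  0.29908071] 0.015080238671044875 [ 0.26294117  0.39081115 -6.45767995] [ 0.08112358 -0.07645516 -0.01152231] [-5.35139746e-01  3.01194616e-01  1.93886733e-01  1.46431367e+00
  7.85125742e-04  9.65573823e-01]
```

View pics/t5c.png

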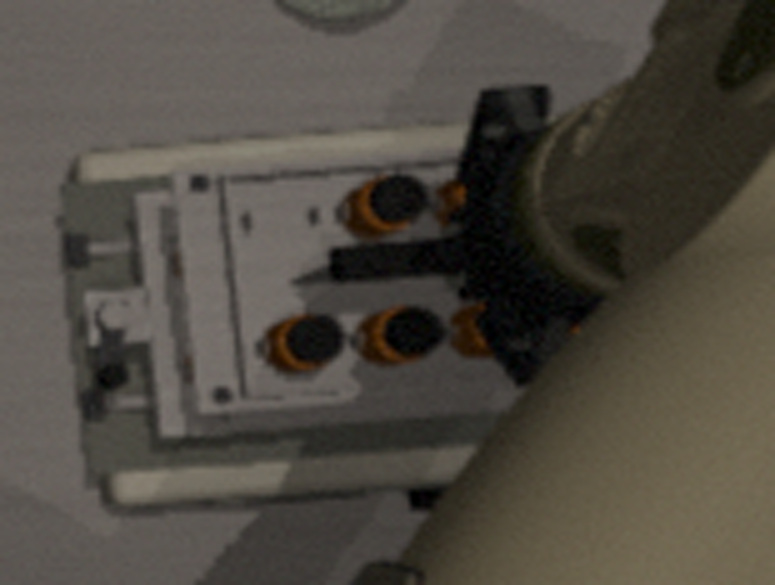

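View pics/s5.png

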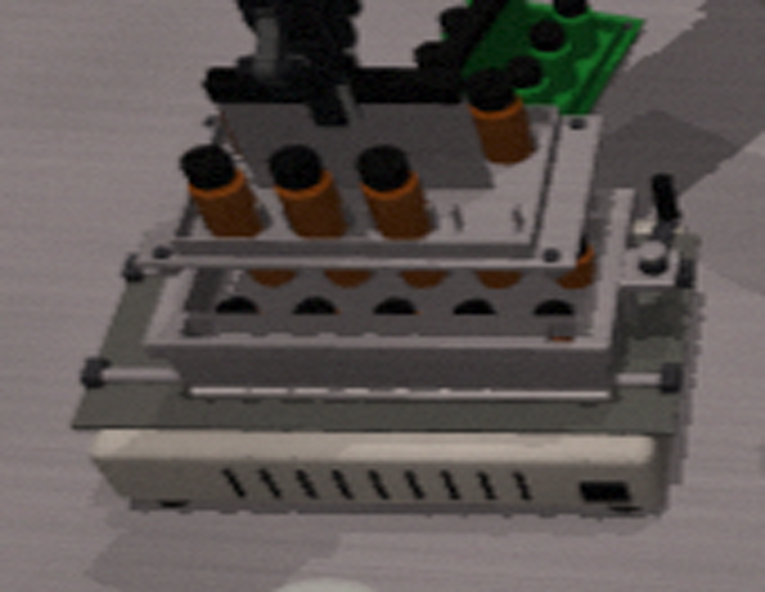

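View pics/w5.png

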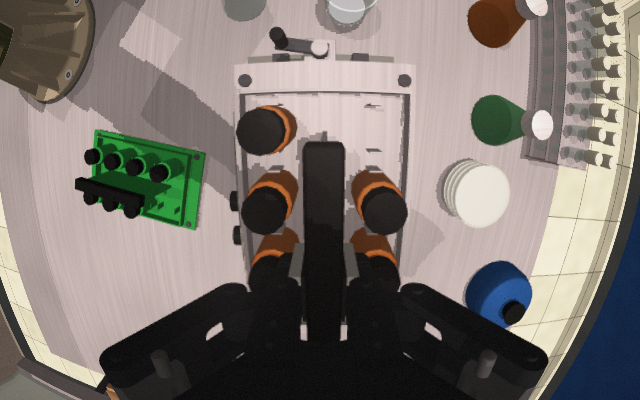

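```bash
python3 - <<'E'
from h import *
s=env.get_state();Rw,p=wpose(s)
tp=lambda a:np.array(a,float)/[5,4.5]+[355,120]
sp=lambda a:np.array(a,float)/[4.5,3.7]+[125,120]
z=p[2]-.0715+.004
print('top +y lugs (x+,x-)',bp('top',tp([[199,183],[222,394]]),z))
so=np.array([[54,96],[54,-96],[-54,-96],[-54,96]])/1000
S=sp([[551,256],[162,253],[211,123],[577,124]])
print('scene',rigid(so,bp('scene',S,z)))
w=wbp(s,[[405,80],[245,81]],z);print('wrist',w)
# triangulate +y lugs
P=[env.camera_model(n)['camera_matrix']@env.camera_model(n)['camera_from_world'][:3] for n in('top','scene')]
X=cv2.triangulatePoints(P[0],P[1],tp([[199,183],[222,394]]).T,S[[0,3]].T);print('tri',(X[:3]/X[3]).T)
c,sn=np.cos(np.radians(4)),np.sin(np.radians(4))
print('expected at tool yaw',[ (p[:2]+np.array([c*a-sn*b,sn*a+c*b])).round(4) for a,b in so])
print('tool',p)
E
```

```text
top +y lugs (x+,x-) [[ 0.57698995 -0.11974695]
 [ 0.47012646 -0.12707526]]
scene (array([ 0.52872269, -0.22057776]), np.float64(4.1718044365346465), [[0.2, -0.0], [0.6, 0.4], [-0.8, 0.1], [-0.0, -0.5]])
wrist [[ 0.57757507 -0.11796161]
 [ 0.46949109 -0.12654768]]
tri [[ 0.57679455 -0.11988742  0.23375657]
 [ 0.47010434 -0.12710641  0.23430419]]
expected at tool yaw [array([ 0.5755, -0.1201]), array([ 0.5889, -0.3116]), array([ 0.4812, -0.3191]), array([ 0.4678, -0.1276])]
tool [ 0.52834957 -0.21960171  0.29940168]
```

Call:
drive_tool:
  plan:
    - [[0.5, -0.1, 0.2, 0, 0, 0, 0], [1, -0.2, 0.2, 0, 0, 0, 0], [1.3, -0.1, 0.2, 0, 0, 0, 0], [1.3, 0, 0.2, 0, 0, 0, 0], [1, 0, 0, 0, 0, 0, 0]]

```text
clock: 7.27
tcp_pos: [0.5245, -0.2288, 0.247]
orientation: [0.517, 0.482, 0.517, -0.482]
wrist_force: [0.2, -0.0, -6.6]
finger_gap: 0.0151
```

Call:
drive_tool:
  plan:
    - [[0.5, 0, 0, 0, 0, 0, 0], [0.2, 0, 0, 0, 0, 0, 0], [0, 0, 0, 0, 0, 0, 0], [0, 0, 0, 0, 0, 0, 0], [0, 0, 0, 0, 0, 0, 0]]

```text
clock: 7.68
tcp_pos: [0.5252, -0.2292, 0.2421]
orientation: [0.518, 0.482, 0.517, -0.482]
wrist_force: [0.4, -0.3, -5.7]
finger_gap: 0.0147
```

```bash
python3 - <<'E'
from h import *
s=env.get_state()
delta(s,[.5243,-.2277,.2215],4.0,1);print(s['tcp_pos'],s['finger_gap'],s['wrist_force'],s['ft_torque'])
im=env.read_camera('top');cv2.imwrite("pics/t6c.png",cv2.resize(im[120:250,355:510,::-1],None,fx=5,fy=4.5,interpolation=cv2.INTER_CUBIC))
im=env.read_camera('scene');cv2.imwrite("pics/s6.png",cv2.resize(im[120:280,125:295,::-1],None,fx=4.5,fy=3.7,interpolation=cv2.INTER_CUBIC))
E
```

```text
cm [ 2.06 -0.08 -0.16] rotdeg [-0.02  0.05 -0.07]
[ 0.52518824 -0.22922666  0.24213696] 0.01467073208877228 [ 0.38717258 -0.33463337 -5.71041567] [ 0.00967523 -0.03255333  0.03507534]
```

View pics/t6c.png

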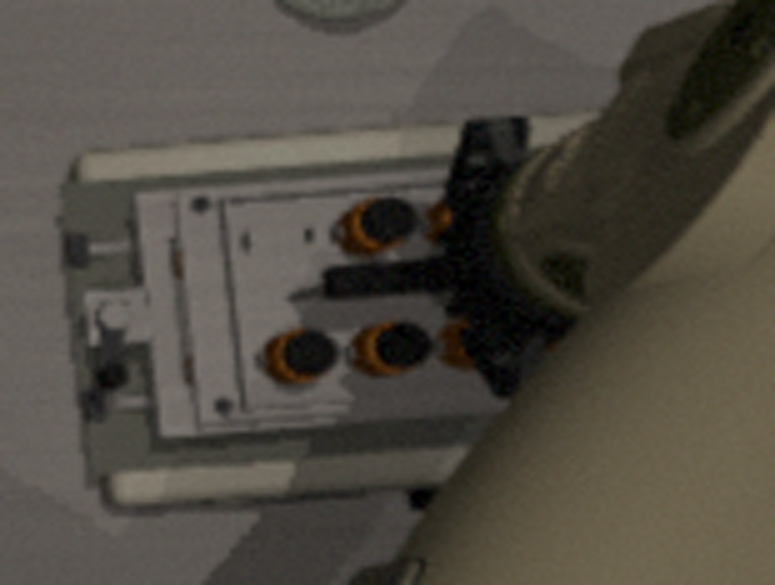

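View pics/s6.png

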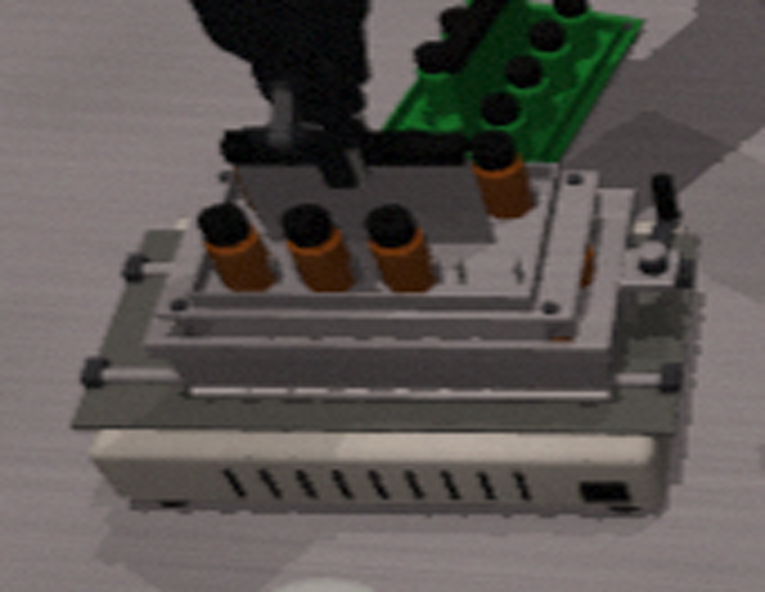

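```bash
python3 - <<'E'
from h import *
s=env.get_state();Rw,p=wpose(s)
tp=lambda a:np.array(a,float)/[5,4.5]+[355,120]
sp=lambda a:np.array(a,float)/[4.5,3.7]+[125,120]
z=p[2]-.0715+.004
so=np.array([[54,96],[54,-96],[-54,-96],[-54,96]])/1000
th=np.radians(4);M=np.array([[np.cos(th),-np.sin(th)],[np.sin(th),np.cos(th)]])
T=bp('top',tp([[201,204],[223,406]]),z);print('top ctr',T.mean(0)-M@[0,.096],np.degrees(np.arctan2(*(T[0]-T[1])[::-1])))
S=sp([[550,309],[178,305],[225,178],[574,180]])
print('scene',rigid(so,bp('scene',S,z)))
print('tool',p)
E
```

```text
top ctr [ 0.52670949 -0.22895356] 3.9187296611374727
scene (array([ 0.52578665, -0.23066822]), np.float64(3.9850528948331942), [[0.4, -0.5], [0.8, 0.7], [-0.9, -0.0], [-0.3, -0.2]])
tool [ 0.52512564 -0.2292551   0.24203508]
```

Call:
drive_tool:
  plan:
    - [[0, -0.07, -0.19, 0, 0, 0, 0], [0.3, 0, 0, 0, 0, 0, 0], [0.3, 0, 0, 0, 0, 0, 0], [0, 0, 0, 0, 0, 0, 0], [0, 0, 0, 0, 0, 0, 0]]

```text
clock: 8.2
tcp_pos: [0.5237, -0.2271, 0.2348]
orientation: [0.517, 0.482, 0.517, -0.482]
wrist_force: [-0.2, 0.1, -5.6]
finger_gap: 0.0146
```

```bash
cat >st.py <<'E'
from h import *
s=env.get_state()
delta(s,[.5243,-.2275,.2215],4.0,1);print(s['tcp_pos'],s['finger_gap'],s['wrist_force'],s['ft_torque'])
E
python3 st.py
```

```text
cm [1.33 0.06 0.05] rotdeg [-0.03 -0.03  0.04]
[ 0.52365933 -0.22707041  0.23481755] 0.014590706062565146 [-0.1521087   0.11129945 -5.64150676] [-0.01483301 -0.05096242 -0.05044039]
```

Now gentle lowering, watching the force.

Call:
drive_tool:
  plan:
    - [[0.1, 0.05, 0.05, 0, 0, 0, 0], [0.1, 0, 0, 0, 0, 0, 0], [0.1, 0, 0, 0, 0, 0, 0], [0.05, 0, 0, 0, 0, 0, 0], [0, 0, 0, 0, 0, 0, 0]]

```text
clock: 8.62
tcp_pos: [0.5244, -0.2277, 0.2316]
orientation: [0.517, 0.482, 0.517, -0.482]
wrist_force: [-0.9, 0.1, -6.4]
finger_gap: 0.0146
```

```bash
python3 st.py
```

```text
cm [ 1.01 -0.   -0.02] rotdeg [-0.03 -0.02  0.01]
[ 0.52435729 -0.22767002  0.23157186] 0.01457729462424409 [-0.88980333  0.11578027 -6.35430511] [-0.02274979  0.03312299 -0.04550486]
```

Call:
drive_tool:
  plan:
    - [[0.1, 0, 0, 0, 0, 0, 0], [0.1, 0, 0, 0, 0, 0, 0], [0.1, 0, 0, 0, 0, 0, 0], [0, 0, 0, 0, 0, 0, 0], [0, 0, 0, 0, 0, 0, 0]]

```text
clock: 9.03
tcp_pos: [0.5244, -0.2276, 0.2287]
orientation: [0.517, 0.482, 0.517, -0.482]
wrist_force: [-0.6, 0.2, -6.7]
finger_gap: 0.0149
```

```bash
python3 st.py
```

```text
cm [ 0.72 -0.01 -0.01] rotdeg [-0.02 -0.01  0.01]
[ 0.52439099 -0.22763723  0.2286653 ] 0.014927658535570374 [-0.62002455  0.15871244 -6.67606399] [-0.00529869  0.00741315  0.02041547]
```

Lugs appear to be entering freely.

Call:
drive_tool:
  plan:
    - [[0.1, 0, 0, 0, 0, 0, 0], [0.1, 0, 0, 0, 0, 0, 0], [0.1, 0, 0, 0, 0, 0, 0], [0, 0, 0, 0, 0, 0, 0], [0, 0, 0, 0, 0, 0, 0]]

```text
clock: 9.45
tcp_pos: [0.5243, -0.2276, 0.2256]
orientation: [0.517, 0.482, 0.517, -0.482]
wrist_force: [0.6, 0.6, -6.2]
finger_gap: 0.0147
```

Call:
drive_tool:
  plan:
    - [[0.1, 0, 0, 0, 0, 0, 0], [0.1, 0, 0, 0, 0, 0, 0], [0.05, 0, 0, 0, 0, 0, 0], [0, 0, 0, 0, 0, 0, 0], [0, 0, 0, 0, 0, 0, 0]]

```text
clock: 9.87
tcp_pos: [0.5244, -0.2277, 0.2232]
orientation: [0.517, 0.482, 0.517, -0.482]
wrist_force: [-0.1, 0.3, -6.8]
finger_gap: 0.0143
```

```bash
python3 st.py
```

```text
cm [ 0.17 -0.01 -0.02] rotdeg [-0.03 -0.01  0.01]
[ 0.52439819 -0.22766927  0.22318707] 0.01427874753482262 [-0.14913404  0.27582556 -6.76002261] [ 0.0073452  -0.00486012  0.03819651]
```

Call:
drive_tool:
  plan:
    - [[0.05, 0, 0, 0, 0, 0, 0], [0.05, 0, 0, 0, 0, 0, 0], [0.05, 0, 0, 0, 0, 0, 0], [0.05, 0, 0, 0, 0, 0, 0], [0, 0, 0, 0, 0, 0, 0]]

```text
clock: 10.28
tcp_pos: [0.5246, -0.2277, 0.2214]
orientation: [0.517, 0.482, 0.517, -0.482]
wrist_force: [-0.9, 0.9, -5.9]
finger_gap: 0.0148
```

```bash
python3 st.py
```

```text
cm [-0.01 -0.03 -0.02] rotdeg [-0.02  0.   -0.02]
[ 0.52458443 -0.22766042  0.22139879] 0.014832884128947905 [-0.93531017  0.90478327 -5.92287037] [ 0.0834126  -0.00096565 -0.02509773]
```

Call:
drive_tool:
  plan:
    - [[0.05, 0, 0, 0, 0, 0, 0], [0.05, 0, 0, 0, 0, 0, 0], [0, 0, 0, 0, 0, 0, 0], [0, 0, 0, 0, 0, 0, 0], [0, 0, 0, 0, 0, 0, 0]]

```text
clock: 10.7
tcp_pos: [0.5248, -0.2277, 0.2208]
orientation: [0.517, 0.483, 0.517, -0.482]
wrist_force: [1.2, 2.3, -1.8]
finger_gap: 0.0151
```

```bash
python3 st.py; python3 - <<'E'
from h import *
im=env.read_camera('top');cv2.imwrite("pics/t7c.png",cv2.resize(im[120:250,355:510,::-1],None,fx=5,fy=4.5,interpolation=cv2.INTER_CUBIC))
im=env.read_camera('scene');cv2.imwrite("pics/s7.png",cv2.resize(im[120:280,125:295,::-1],None,fx=4.5,fy=3.7,interpolation=cv2.INTER_CUBIC))
E
```

```text
cm [-0.07 -0.05 -0.02] rotdeg [-0.01  0.02 -0.06]
[ 0.52481652 -0.22768704  0.22079888] 0.015082326803376029 [ 1.19537638  2.33799971 -1.80885709] [ 0.31113074 -0.00761979 -0.02822167]
```

View pics/s7.png

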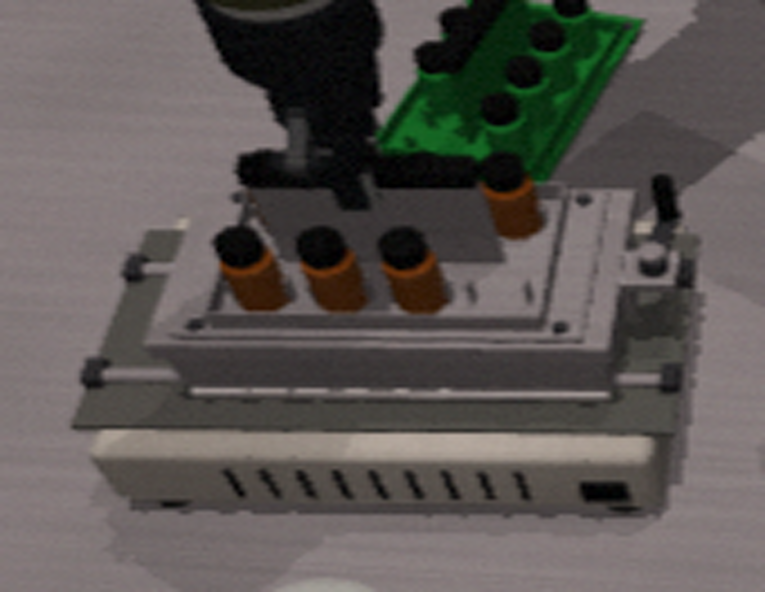

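View pics/t7c.png

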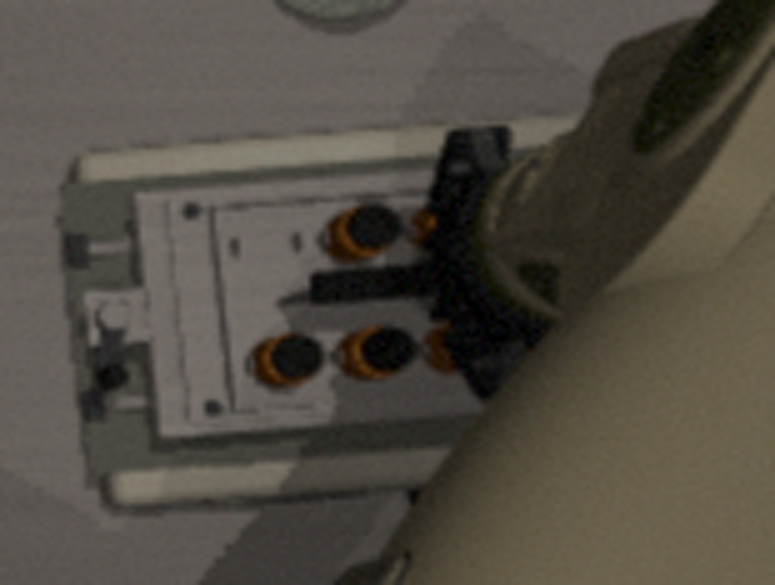

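Call:
drive_tool:
  plan:
    - [[0.05, 0, 0, 0, 0, 0, 0], [0.05, 0, 0, 0, 0, 0, 0], [0, 0, 0, 0, 0, 0, 0], [0, 0, 0, 0, 0, 0, 0], [0, 0, 0, 0, 0, 0, 0]]

```text
clock: 11.22
tcp_pos: [0.525, -0.2277, 0.22]
orientation: [0.518, 0.483, 0.517, -0.482]
wrist_force: [2.9, 3.4, 4.7]
finger_gap: 0.0148
```

```bash
python3 st.py
```

```text
cm [-0.15 -0.07 -0.03] rotdeg [-0.01  0.02 -0.09]
[ 0.52501904 -0.22770795  0.21996607] 0.014760072406144836 [2.85877184 3.38962154 4.66841151] [ 0.67076583 -0.23792209 -0.03361717]
```

Call:
drive_tool:
  plan:
    - [[0, 0.05, -0.05, 0, 0, 0, 0], [0, 0, 0, 0, 0, 0, 0], [0, 0, 0, 0, 0, 0, 0], [0, 0, 0, 0, 0, 0, 0], [0, 0, 0, 0, 0, 0, 0]]

```text
clock: 11.63
tcp_pos: [0.525, -0.2277, 0.2199]
orientation: [0.517, 0.482, 0.517, -0.483]
wrist_force: [1.5, 3.0, 5.6]
finger_gap: 0.0146
```

```bash
python3 st.py
```

```text
cm [-0.16 -0.07 -0.02] rotdeg [-0.04  0.07 -0.03]
[ 0.52502455 -0.22769829  0.21990514] 0.0145722595003345 [1.46038434 2.96224752 5.57935399] [0.30147457 0.06962144 0.04477543]
```

Call:
drive_tool:
  plan:
    - [[0, 0, 0, 0, 0, 0, 0.2], [0, 0, 0, 0, 0, 0, 0.3], [0, 0, 0, 0, 0, 0, 0.4], [0, 0, 0, 0, 0, 0, 0.5], [0, 0, 0, 0, 0, 0, 0.5]]

```text
clock: 12.05
tcp_pos: [0.5246, -0.2272, 0.2188]
orientation: [0.517, 0.482, 0.517, -0.483]
wrist_force: [0.7, -0.7, 0.6]
finger_gap: 0.0428
```

Call:
drive_tool:
  plan:
    - [[-1, 0, 0, 0, 0, 0, 0.5], [-2.5, 0, 0, 0, 0, 0, 0.5], [-3, 0, 0, 0, 0, 0, 0.5], [-3, 0, 0, 0, 0, 0, 0.5], [-1, 0, 0, 0, 0, 0, 0.5]]

```text
clock: 12.47
tcp_pos: [0.5258, -0.2278, 0.3297]
orientation: [0.519, 0.483, 0.515, -0.482]
wrist_force: [0.8, -1.0, 1.0]
finger_gap: 0.0424
```

```bash
python3 st.py; python3 - <<'E'
from h import *
im=env.read_camera('wrist');cv2.imwrite("pics/w8.png",im[:,:,::-1])
im=env.read_camera('top');cv2.imwrite("pics/t8c.png",cv2.resize(im[120:250,355:510,::-1],None,fx=5,fy=4.5,interpolation=cv2.INTER_CUBIC))
im=env.read_camera('scene');cv2.imwrite("pics/s8.png",cv2.resize(im[120:280,125:295,::-1],None,fx=4.5,fy=3.7,interpolation=cv2.INTER_CUBIC))
E
```

```text
cm [10.82 -0.21 -0.08] rotdeg [-0.03  0.22 -0.31]
[ 0.52581569 -0.22776383  0.32970824] 0.04244064419193437 [ 0.78644734 -0.97623101  1.04587344] [-0.03652772  0.01760867 -0.07135022]
```

View pics/s8.png

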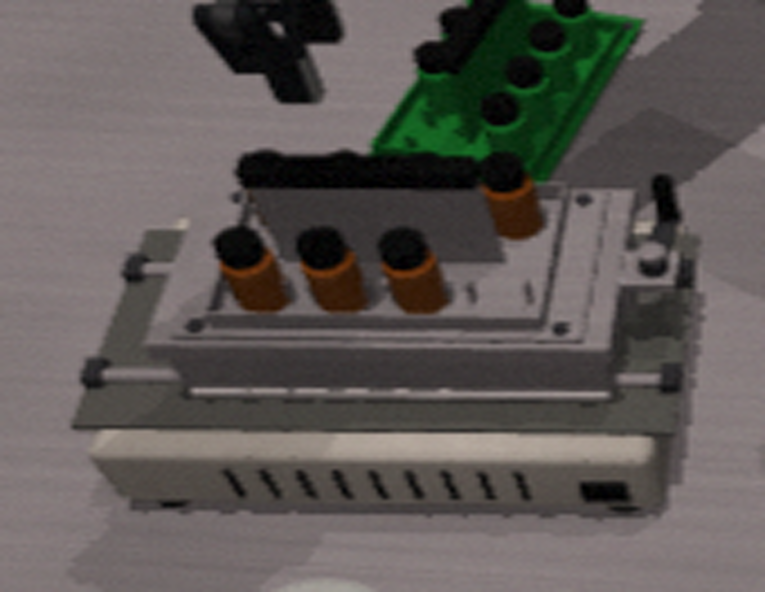

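View pics/t8c.png

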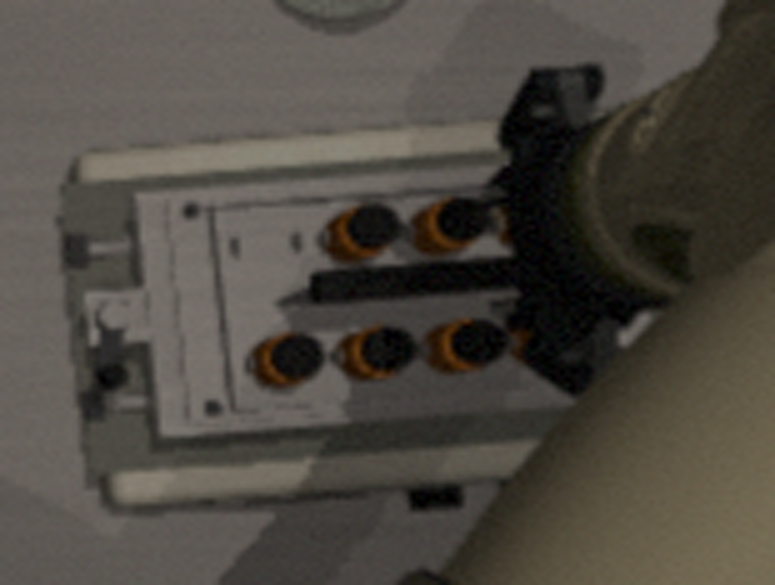

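View pics/w8.png

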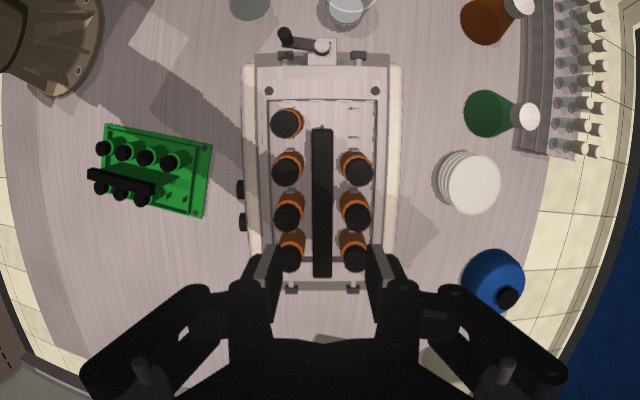

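Call:
drive_tool:
  plan:
    - [[0, -0.6, -2.5, 0, 0, 0, 0.3], [0, -0.6, -3.8, 0, 0, 0, 0], [0, -0.6, -3.8, 0, 0, 0, 0], [0, -0.6, -3.8, 0, 0, 0, 0], [0, -0.6, -3.5, 0, 0, 0, 0]]
  squeeze: 20

```text
clock: 13.03
tcp_pos: [0.4813, -0.0539, 0.3225]
orientation: [0.516, 0.482, 0.518, -0.483]
wrist_force: [0.8, -0.2, 0.1]
finger_gap: -0.0
```

```bash
cat > st2.py <<'E'
from h import *
s=env.get_state();Rw,p=wpose(s)
c,sn=.99756,.06976;d=(p[:2]-[.5250,-.2277])*1000
print('a,b mm',c*d[0]+sn*d[1],-sn*d[0]+c*d[1],'z',p[2],s['finger_gap'],s['wrist_force'].round(1))
delta(s,p,4.0,1)
E
python3 st2.py
```

```text
a,b mm -31.44330718864945 176.46971932033952 z 0.3225001856104045 -4.4321397059377746e-05 [ 0.8 -0.2  0.1]
cm [0. 0. 0.] rotdeg [-0.05 -0.08  0.16]
```

Call:
drive_tool:
  plan:
    - [[2, 0.2, 0, 0, 0, 0, 0], [3, 0, 0, 0, 0, 0, 0], [3, 0, 0, 0, 0, 0, 0], [1, 0, 0, 0, 0, 0, 0], [0, 0, 0, 0, 0, 0, 0]]

```text
clock: 13.45
tcp_pos: [0.4822, -0.0547, 0.2305]
orientation: [0.515, 0.481, 0.52, -0.484]
wrist_force: [-0.4, 0.3, 0.7]
finger_gap: 0.0001
```

```bash
python3 st2.py;python3 - <<'E'
from h import *
im=env.read_camera('wrist');cv2.imwrite("pics/w9.png",im[:,:,::-1])
im=env.read_camera('scene');cv2.imwrite("pics/s9.png",cv2.resize(im[100:260,195:365,::-1],None,fx=4.5,fy=3.7,interpolation=cv2.INTER_CUBIC))
E
```

```text
a,b mm -30.674360070764386 175.5861371897397 z 0.23053291400532888 0.00010314410774552603 [-0.4  0.3  0.7]
cm [0. 0. 0.] rotdeg [-0.02 -0.16  0.43]
```

View pics/w9.png

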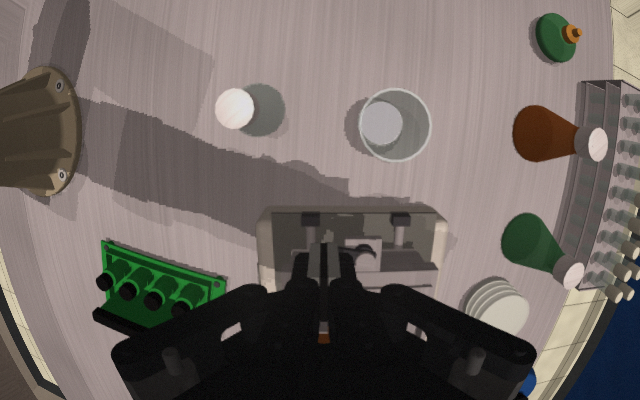

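View pics/s9.png

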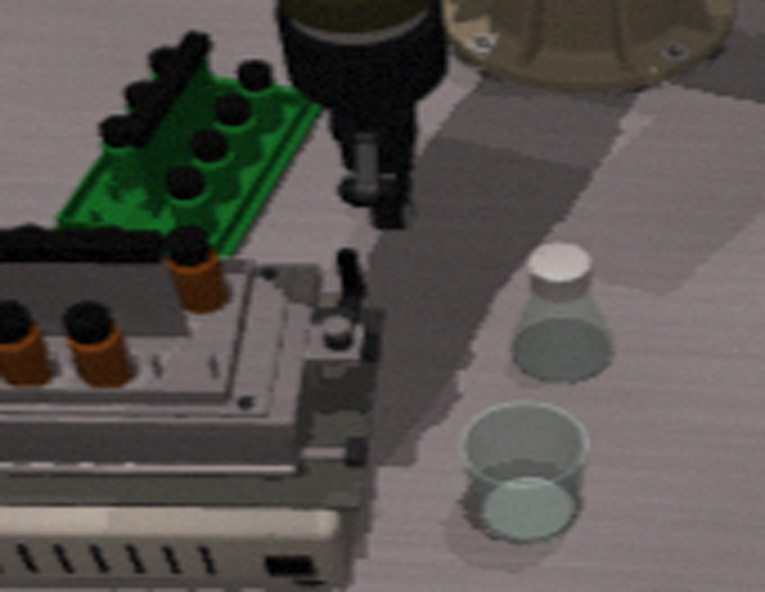

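Call:
drive_tool:
  plan:
    - [[1.5, 0.2, -0.4, 0, -0.1, 0.2, 0], [2, 0, 0, 0, 0, 0, 0], [1.5, 0, 0, 0, 0, 0, 0], [0, 0, 0, 0, 0, 0, 0], [0, 0, 0, 0, 0, 0, 0]]

```text
clock: 13.97
tcp_pos: [0.4872, -0.0518, 0.1854]
orientation: [0.518, 0.483, 0.515, -0.482]
wrist_force: [0.8, -0.3, 0.8]
finger_gap: -0.0005
```

```bash
python3 st2.py
```

```text
a,b mm -25.41004560562914 178.08566733809892 z 0.18536329437893845 -0.0005354567327329677 [ 0.8 -0.3  0.8]
cm [0. 0. 0.] rotdeg [-0.05  0.11 -0.24]
```

Call:
drive_tool:
  plan:
    - [[0.4, -0.3, 0.3, 0, 0, 0, 0], [0, 0, 0.5, 0, 0, 0, 0], [0, 0, 0.5, 0, 0, 0, 0], [0, 0, 0.5, 0, 0, 0, 0], [0, 0, 0.5, 0, 0, 0, 0]]

```text
clock: 14.38
tcp_pos: [0.4852, -0.0749, 0.1808]
orientation: [0.518, 0.483, 0.516, -0.482]
wrist_force: [-2.0, 1.5, 1.1]
finger_gap: -0.0001
```

Call:
drive_tool:
  plan:
    - [[0, 0, 0.5, 0, 0, 0, 0], [0, 0, 0.5, 0, 0, 0, 0], [0, 0, 0.5, 0, 0, 0, 0], [0, 0, 0.5, 0, 0, 0, 0], [0, 0, 0, 0, 0, 0, 0]]

```text
clock: 14.8
tcp_pos: [0.4878, -0.0953, 0.1806]
orientation: [0.519, 0.483, 0.515, -0.481]
wrist_force: [2.7, 1.2, 0.8]
finger_gap: 0.0
```

```bash
python3 st2.py;python3 - <<'E'
from h import *
im=env.read_camera('scene');cv2.imwrite("pics/s10.png",cv2.resize(im[120:260,195:345,::-1],None,fx=5,fy=4,interpolation=cv2.INTER_CUBIC))
im=env.read_camera('wrist');cv2.imwrite("pics/w10.png",im[:,:,::-1])
E
```

```text
a,b mm -27.881620904535726 134.70692534251413 z 0.18058738023386126 2.825669623766106e-05 [2.7 1.2 0.8]
cm [0. 0. 0.] rotdeg [-0.05  0.09 -0.31]
```

View pics/s10.png

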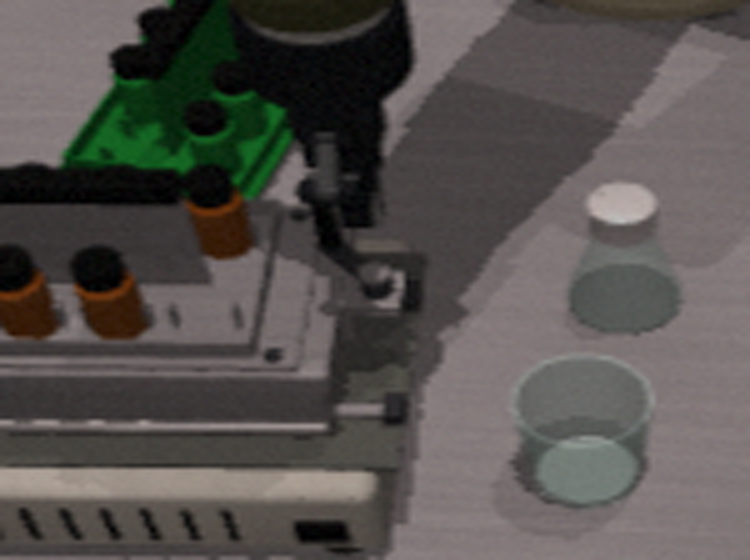

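View pics/w10.png

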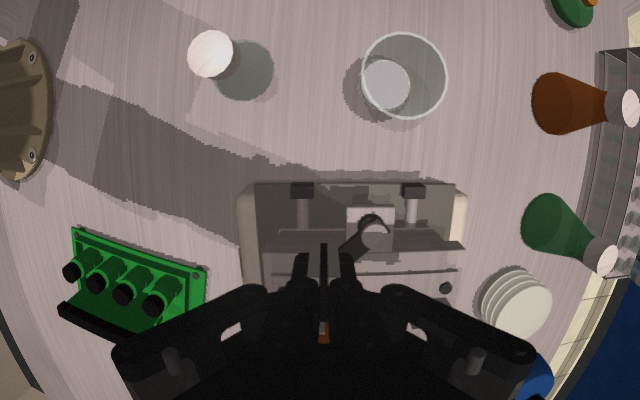

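Call:
drive_tool:
  plan:
    - [[0, 0, 0.4, 0, 0, 0, 0], [0, 0, 0.4, 0, 0, 0, 0], [0, 0, 0.2, 0, 0, 0, 0], [0, 0, 0, 0, 0, 0, 0], [0, 0, 0, 0, 0, 0, 0]]

```text
clock: 15.32
tcp_pos: [0.4872, -0.1041, 0.1802]
orientation: [0.518, 0.482, 0.516, -0.482]
wrist_force: [-0.7, 0.2, -0.4]
finger_gap: -0.0001
```

Call:
drive_tool:
  plan:
    - [[0, 0, -0.5, 0, 0, 0, 0], [0, 0, -0.5, 0, 0, 0, 0], [0, -0.8, 0, 0, 0, 0, 0], [0, -1, 0, 0, 0, 0, 0], [0, -0.7, 0, 0, 0, 0, 0]]

```text
clock: 15.73
tcp_pos: [0.4601, -0.0962, 0.18]
orientation: [0.518, 0.483, 0.516, -0.482]
wrist_force: [0.9, -1.0, 0.1]
finger_gap: 0.0003
```

```bash
python3 st2.py;python3 - <<'E'
from h import *
im=env.read_camera('scene');cv2.imwrite("pics/s11.png",cv2.resize(im[120:260,195:345,::-1],None,fx=5,fy=4,interpolation=cv2.INTER_CUBIC))
im=env.read_camera('wrist');cv2.imwrite("pics/w11.png",im[:,:,::-1])
E
```

```text
a,b mm -55.51992329490331 135.69680082282906 z 0.18004878536587776 0.0002930060867356383 [ 0.9 -1.   0.1]
cm [0. 0. 0.] rotdeg [-0.02  0.1  -0.13]
```

View pics/s11.png

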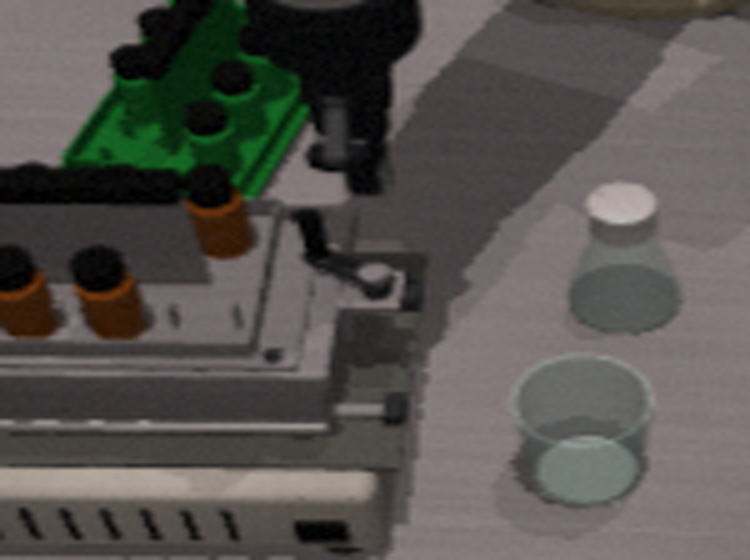

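View pics/w11.png

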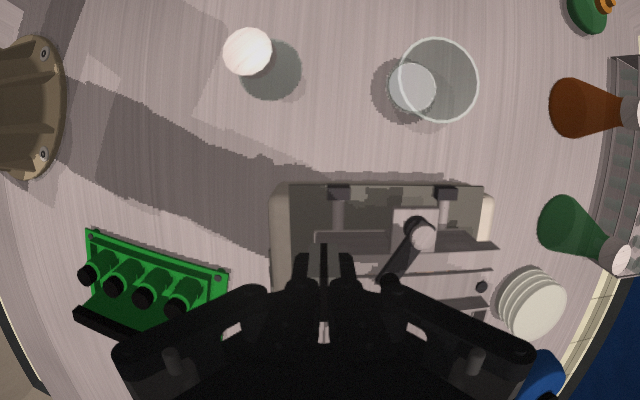

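Call:
drive_tool:
  plan:
    - [[0, 0, 0.8, 0, 0, 0, 0], [0, 0, 0.8, 0, 0, 0, 0], [0, 0, 0.6, 0, 0, 0, 0], [0, 0.5, 0, 0, 0, 0, 0], [0, 0.5, 0, 0, 0, 0, 0]]

```text
clock: 16.25
tcp_pos: [0.4739, -0.1183, 0.1803]
orientation: [0.518, 0.483, 0.515, -0.482]
wrist_force: [-0.1, -0.8, 0.7]
finger_gap: -0.0001
```

Call:
drive_tool:
  plan:
    - [[0, 0.4, 0, 0, 0, 0, 0], [0, 0.4, 0, 0, 0, 0, 0], [0, 0.4, 0, 0, 0, 0, 0], [0, 0.4, 0, 0, 0, 0, 0], [0, 0, 0, 0, 0, 0, 0]]

```text
clock: 16.67
tcp_pos: [0.4896, -0.1165, 0.18]
orientation: [0.518, 0.482, 0.516, -0.482]
wrist_force: [-1.6, -1.9, 0.0]
finger_gap: -0.0002
```

```bash
python3 st2.py
```

```text
a,b mm -27.598553712984646 113.43704283489554 z 0.17997483173559808 -0.00021959386317281886 [-1.6 -1.9  0. ]
cm [0. 0. 0.] rotdeg [-0.01  0.11 -0.13]
```

In contact (about 1.6 N). Continue in small steps.

Call:
drive_tool:
  plan:
    - [[0, 0.2, 0, 0, 0, 0, 0], [0, 0.2, 0, 0, 0, 0, 0], [0, 0.1, 0, 0, 0, 0, 0], [0, 0, 0, 0, 0, 0, 0], [0, 0, 0, 0, 0, 0, 0]]

```text
clock: 17.08
tcp_pos: [0.4945, -0.1158, 0.1804]
orientation: [0.518, 0.483, 0.516, -0.482]
wrist_force: [-0.2, -1.2, -0.8]
finger_gap: 0.0001
```

Call:
drive_tool:
  plan:
    - [[0, 0.1, 0, 0, 0, 0, 0], [0, 0.1, 0, 0, 0, 0, 0], [0, 0, 0, 0, 0, 0, 0], [0, 0, 0, 0, 0, 0, 0], [0, 0, 0, 0, 0, 0, 0]]

```text
clock: 17.5
tcp_pos: [0.4964, -0.1159, 0.1805]
orientation: [0.518, 0.483, 0.516, -0.482]
wrist_force: [-1.1, -1.1, -0.2]
finger_gap: -0.0004
```

```bash
python3 st2.py;python3 - <<'E'
from h import *
im=env.read_camera('scene');cv2.imwrite("pics/s12.png",cv2.resize(im[120:260,195:345,::-1],None,fx=5,fy=4,interpolation=cv2.INTER_CUBIC))
E
```

```text
a,b mm -20.731113944149833 113.50880541903891 z 0.18048502469523092 -0.00044406026875727704 [-1.1 -1.1 -0.2]
cm [0. 0. 0.] rotdeg [-0.02  0.09 -0.22]
```

View pics/s12.png

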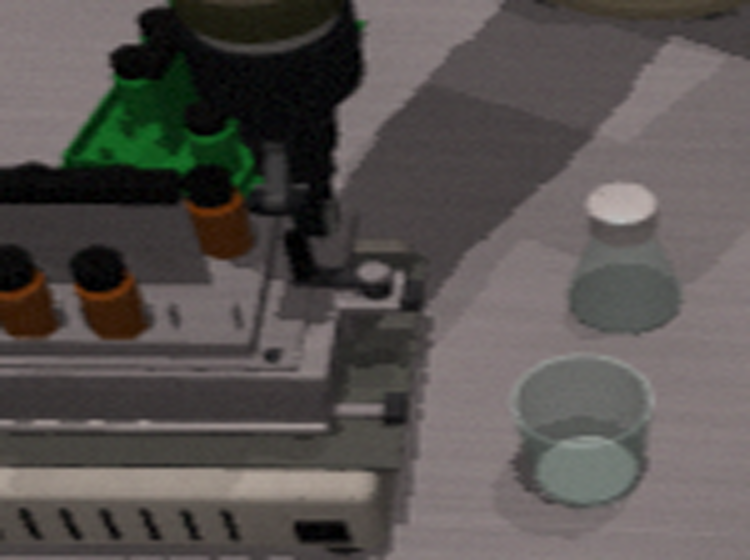

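Call:
drive_tool:
  plan:
    - [[0, 0.1, 0, 0, 0, 0, 0], [0, 0.1, 0, 0, 0, 0, 0], [0, 0.1, 0, 0, 0, 0, 0], [0, 0, 0, 0, 0, 0, 0], [0, 0, 0, 0, 0, 0, 0]]

```text
clock: 17.97
tcp_pos: [0.4982, -0.1159, 0.1802]
orientation: [0.518, 0.482, 0.516, -0.483]
wrist_force: [-5.5, -2.2, 0.9]
finger_gap: -0.0001
```

Call:
drive_tool:
  plan:
    - [[0, 0.1, 0, 0, 0, 0, 0], [0, 0.1, 0, 0, 0, 0, 0], [0, 0, 0, 0, 0, 0, 0], [0, 0, 0, 0, 0, 0, 0], [0, 0, 0, 0, 0, 0, 0]]

```text
clock: 18.38
tcp_pos: [0.4985, -0.1158, 0.18]
orientation: [0.517, 0.482, 0.517, -0.484]
wrist_force: [-9.9, -3.3, 2.7]
finger_gap: 0.0001
```

Call:
drive_tool:
  plan:
    - [[0, -0.5, 0, 0, 0, 0, 0], [0, -1.5, 0, 0, 0, 0, 0], [0, -2, 0, 0, 0, 0, 0], [-2, 0, 0, 0, 0, 0, 0], [-3, 0, 0, 0, 0, 0, 0]]

```text
clock: 18.8
tcp_pos: [0.4585, -0.117, 0.2281]
orientation: [0.516, 0.483, 0.518, -0.482]
wrist_force: [0.8, -0.2, 0.9]
finger_gap: 0.0003
```

Call:
drive_tool:
  plan:
    - [[-3.5, 0, -1, 0, 0, 0, 0], [-3.5, 0, -3, 0, 0, 0, 0], [-2, -1, -3.5, 0, 0, 0, 0], [0, -1, -3.5, 0, 0, 0, 0], [0, 0, -3, 0, 0, 0, 0]]

```text
clock: 19.22
tcp_pos: [0.4313, 0.019, 0.3191]
orientation: [0.519, 0.484, 0.515, -0.481]
wrist_force: [0.9, -0.5, 0.2]
finger_gap: 0.0001
```

Call:
drive_tool:
  plan:
    - [[0, 0, -3.5, 0, 0, 0, 0], [0, 0, -3.5, 0, 0, 0, 0], [0, 0, -2, 0, 0, 0, 0], [0, 0, 0, 0, 0, 0, 0], [0, 0, 0, 0, 0, 0, 0]]

```text
clock: 19.63
tcp_pos: [0.4254, 0.1083, 0.3168]
orientation: [0.519, 0.483, 0.516, -0.48]
wrist_force: [-0.1, 0.1, -0.1]
finger_gap: -0.0002
```

```bash
python3 - <<'E'
from h import *
s=env.get_state();print(s['tcp_pos'],s['wrist_force'])
im=env.read_camera('top');cv2.imwrite("pics/t13.png",im[:,:,::-1]);cv2.imwrite("pics/t13c.png",cv2.resize(im[130:250,355:510,::-1],None,fx=5,fy=5,interpolation=cv2.INTER_CUBIC))
im=env.read_camera('scene');cv2.imwrite("pics/s13.png",im[:,:,::-1]);cv2.imwrite("pics/s13c.png",cv2.resize(im[120:280,125:295,::-1],None,fx=4.5,fy=3.7,interpolation=cv2.INTER_CUBIC))
E
```

```text
[0.42542097 0.10833565 0.31683809] [-0.0831019   0.09657558 -0.09115449]
```

View pics/t13c.png

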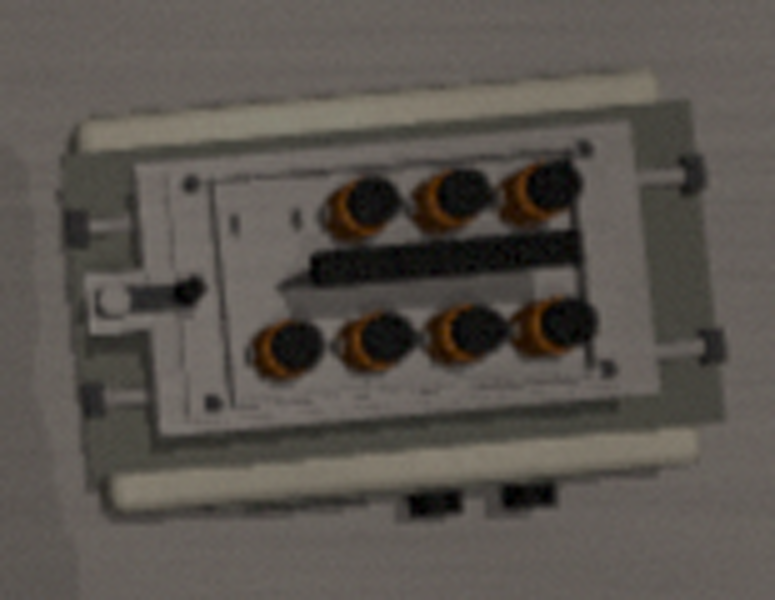

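View pics/s13c.png

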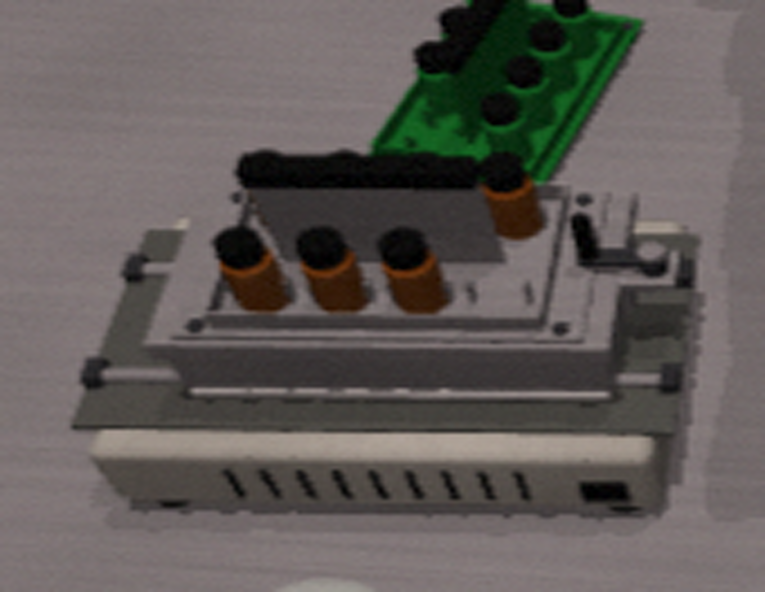

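View pics/s13.png

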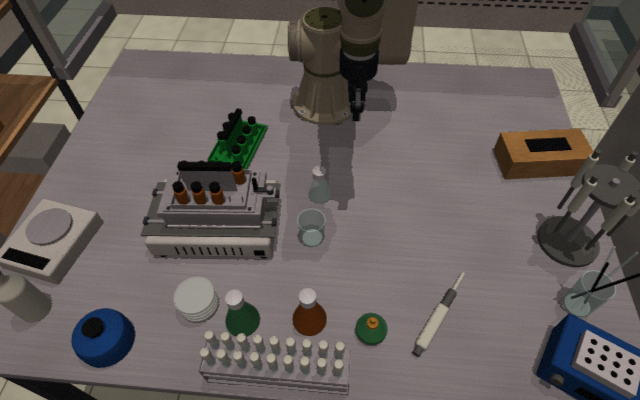

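```bash
python3 - <<'E'
from h import *
t=lambda a:np.array(a)/5+[355,130]
peg=bp('top',t([[190,290]]),.198)[0];c,s=.99756,.06976
so=np.array([[54,96],[54,-96],[-54,-96],[-54,96]])/1000
L=rigid(so,bp('top',t([[191,184],[585,149],[609,370],[212,403]]),.154));print('tray',L)
d=peg-L[0];print('peg rel tray centre mm (expect 0,106)',1000*(c*d[0]+s*d[1]),1000*(-s*d[0]+c*d[1]))
S=np.array([[560,328],[195,326],[237,198],[583,200]])/[4.5,3.7]+[125,120]
for z in(.150,.154,.158):print(z,rigid(so,bp('scene',S,z))) 
P=[env.camera_model(n)['camera_matrix']@env.camera_model(n)['camera_from_world'][:3] for n in('top','scene')]
X=cv2.triangulatePoints(P[0],P[1],t([[191,184],[585,149],[609,370],[212,403]]).T,S.T);print((X[:3]/X[3]).T.round(4))
E
```

```text
tray (array([ 0.52608985, -0.22770975]), np.float64(3.8643180408247693), [[0.2, -0.5], [-0.3, 0.6], [0.2, 0.6], [-0.1, -0.6]])
peg rel tray centre mm (expect 0,106) -0.9592303887984779 108.95323571467918
0.15 (array([ 0.52272471, -0.23021339]), np.float64(4.3094299201666875), [[0.1, -0.7], [-0.0, 0.3], [0.1, 1.4], [-0.2, -1.0]])
0.154 (array([ 0.52579382, -0.22859266]), np.float64(4.3094299201666635), [[0.3, -0.3], [0.3, -0.1], [-0.1, 0.9], [-0.4, -0.5]])
0.158 (array([ 0.52886293, -0.22697193]), np.float64(4.309429920166681), [[0.5, 0.2], [0.6, -0.5], [-0.3, 0.4], [-0.7, -0.1]])
[[ 0.5731 -0.1278  0.1554]
 [ 0.5867 -0.3202  0.1542]
 [ 0.4787 -0.3288  0.1532]
 [ 0.4659 -0.1354  0.1549]]
```

```bash
python3 -c "
from workcell import env
print(env.hand_in())"
```

```text
the job is handed in; nothing more can be done
None
```

I set the bottle tray home on the shaker, swung the hold-down latch over its end to the stop, let go and handed the job in at about 20 s. I gripped the tray by its bar and lowered it in steps of 0.5 to 1 mm, checking the wrist force after every few. The lugs went into the sockets at the first try. The rim took the weight with about 5 N of push at most, and I then released it. I swung the latch with the closed fingers in two pushes, and at the stop the force rose to about 10 N.

**Last checks:**
- **Tray:** it lies flat. The four lug heads came out at 153–155 mm, where 154 mm is expected. By the top camera, its centre is within 1 mm of where I found the empty sockets.
- **Latch:** it lies over the tray's end. The peg measured about 1 mm short sideways and 3 mm long along the tray, which I put down to camera error, since the force showed the stop had been reached.
- **Other things:** the flasks, beaker and the rest stand where they were, judged by eye in the pictures.
- **Robot:** it is clear of everything, and the wrist force reads about zero.

**Disagreements:** the wrist camera and the fixed cameras differed by 1–2 mm on the tray's position along its length. The top and scene cameras differed by about 0.4° on the seated tray's angle. Neither affected the fit.

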